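Put the kit reagents back in their colour-coded wells and stack the rack's upper tier

TASK

Some reagent vials of this assay kit stand in the wrong wells of the white rack: put each into the well whose coloured collar matches its cap (red, green, yellow), parking a vial in the spare grey well as needed, which is empty again at the end. Then, once all three are right, stack the rack's upper tier (the white deck on four posts) on it by its handle, all four posts fully home in the corner sockets. Keep vials and tier upright, set them down without dropping them, and do not shift the assay plate that lies in front of the instrument on the right.

Things in the scene. Friction and masses are not known exactly. Their poses are not given: they have to be found in the camera images.
- vial_red: white reagent vial with red screw cap and red band, upright in a well. Body 30 mm diameter up to 50 mm height, cap 24 mm diameter, total height 62 mm, about 60 g. Origin: centre of its underside, z up along the vial. Grip the body from above, pads' centre about 42 mm above the origin (fingertips then clear the collar).
- vial_green: brown reagent vial with green screw cap and green band, otherwise the same as the red one: body 30 mm diameter up to 50 mm, total height 62 mm. Origin: centre of its underside, z up. About 60 g.
- vial_yellow: brown reagent vial with yellow screw cap and yellow band, slightly larger: body 34 mm diameter up to 56 mm height, total height 70 mm. Origin: centre of its underside, z up. About 60 g.
- well_red: well with red plastic collar, one of the rack's 2 x 2 (fixed; which of the four places varies). Origin: centre of its flat floor, 8 mm above the bench, where a seated vial's origin comes to lie; z up. Bore 40 mm diameter; collar 52 mm diameter, its rim 16.5 mm above the origin.
- well_green: well with green plastic collar, otherwise the same as well_red.
- well_yellow: well with yellow plastic collar, otherwise the same as well_red.
- well_spare: spare well with grey plastic collar, empty at the start, otherwise the same as well_red; a place to park a vial of any of the three kinds.
- rack_base: white block of the rack, 142 mm (its x) x 168 (y) x 24 high, fixed, left or right on the bench, yaw up to 0.35 rad. Origin: centre of its underside, z up. Wells at x = +-33, y = +-35 mm, 66 and 70 mm apart. Sockets at the corners, x = +-58, y = +-70 mm: square, 16 mm wide, chamfered mouth at z = 24 mm, floor at z = 6 mm.
- upper_tier: loose tier beside the rack: white deck 142 mm (x) x 168 (y) on 4 steel posts (12 mm diameter, 84 long, tapered ends, at x = +-58, y = +-70), fixed control vials on top; 0.4 kg. Origin: at the post ends under the deck's centre, z up. Handle: black bar 14 mm wide (x), 96 long (y), 18 high, centre at (0, 0, 147 mm). Fits at the rack's yaw or half a turn off; home: origin 6 mm above rack_base's.
- used_plate: white 96-well assay plate with coloured wells, 86 mm (its x) by 128 mm (its y) by 15 mm, lying loose on the bench in front of the right-hand instrument; to be left alone. Origin: centre of its underside.
Mind the look-alikes: they are no part of the job. Leave any blue, pink or turquoise look-alike of the vial_yellow alone.

How it is judged:
By the outcome, as a careful person would: the job done as asked, in the order asked, and still so for the second after the job is handed in, with the robot touching nothing.
It also fails if it takes over 106 s, if anything falls off the work surface, if the arm or the gripper's body presses on something with over 40 N, if the wrist force passes 120 N, or if a joint passes its speed limit or range.

ROBOT

A 6-joint arm with a two-finger parallel gripper is mounted at the origin on a cart in front of the work surface, level with it; the furniture and walls round the work are solid. World frame = base frame: x ahead of the robot, y to its left, z up, the work surface at z = 0. Lengths are in m, angles in rad, forces in N, time in s.
With the tool pointing down it reaches from about 0.375 to 0.9 m from the base axis. Payload 3.1 kg.
Tool frame: the origin (TCP) lies on the centre line of the jaws, within the pads' length; the fingertips stand 25 mm ahead of it and the grasp point (between the pads) lies 6 mm ahead of it (manip.tip_extent is the distance from the TCP to the fingertips, in m); z points along the fingers, y is the line along which they close (so a half turn about z gives the same grasp; the last joint's range is limited). The gripper opens to 85 mm and grips with 20 to 120 N. Pads are 22 mm wide; open, the fingers measure 114 mm over their backs; the gripper's body (76 mm by 85 mm) begins 54 mm behind the grasp point. The pads swing forward as they close: fully open they stand 13 mm farther back than shut.
Start: joints at [-1.407, 0.527, 1.433, -0, 1.181, -0.178], TCP at [0.21, -0.589, 0.256] pointing down, gripper open.
Joint ranges: [-3.08, 3.08], [-0.75, 2.2], [0.22, 2.44], [-1.43, 4.57], [0, 2.65], [-2.85, 2.85]. Speed limits (rad/s): [2.79, 2.79, 3.14, 3.14, 3.14, 3.14].

INTERFACE

Orientations are given as a unit quaternion [x, y, z, w].
In Python, from station import readout, imaging, order, manip gives the robot as it stands.
- The arm moves only by the tool move_arm, never from a script. Its argument "rows" is a list of rows, each a list of 7 numbers: the turn, a rotation vector about the tool's x, y, z in degrees, then the shift along the tool's x, y, z in mm, then the closure, from 0 (fully open) to 1 (shut). A call has 1 to 12 rows; each row is the pose to reach, as a shift and turn from the pose commanded when the call began, along the tool's axes at that moment; what a row does not reach only later rows make up. A row lasts 1/12 s, in which the tool goes at most 41.7 mm and 7.16 degrees, less where a joint would pass 70% of its speed; a pose out of reach is approached as far as the arm can. A call with a gripper value outside its range is refused whole. The fingers move at their own pace and stop on an object; "squeeze" is the grip in N (left out, the last holds). Time passes only in rows, so rows that repeat a pose let the fingers close. It gives the time, the measured TCP pose, the force, the opening and the grip force at its end, in the units of the state.
- readout.sense(): the state, without advancing time (a new reading comes with each control period).
- imaging.snapshot(name): name is "scene" or "top" or "wrist"; returns a dict with "img" (384x512x3 uint8, red, green, blue), "z_map" (384x512 float32, m along the optical axis (not along the pixel's ray), 0 where there is no reading), "fovy" (degrees; the focal length in pixels is half the picture's height over the tangent of half this angle, whatever the lens; pixels are square), "cx", "cy" (the principal point, pixels), "rvec" (rotation vector, rad) and "tvec" (3), from world to camera coordinates, as OpenCV has them. Camera axes: x right, y down, z forward; pixel columns grow to the right and rows downward; lengths in m; the calibration is good to about 2 mm. The wrist camera is an equidistant fisheye: a pixel r from the principal point sees the ray r / f radians off the axis. A picture is of the moment at which its call begins.
- order.sign_off(): hands the job in; it is judged then, once.
The state is a dict: "t": time; "q": joint angles; "qd": joint speeds; "tau": joint torques, N m; "tcp_pos": TCP position; "tool_rot": TCP orientation; "force": force on the tool from outside, world axes, zero at the start; "ft_torque": the same for the moment, N m; "finger_gap": opening from 0.0 (shut) to 1.0 (fully open); "gripper_force": force on a finger pad.
Only numpy, scipy, OpenCV 4.12 (cv2) and the standard library are available. Lean on these libraries where they do the work, as an engineer would, in place of code of your own. Each camera call takes 0.05 s, during which the arm holds its last target. There are 200 camera calls.

## Working session

There is one attempt and no reset: what is moved stays moved. The work goes in short steps, Python scripts to look and compute and a tool call to move; the robot and the scene stay as the last step left them, time stands still between calls to the robot, and variables do not carry over. Pictures are saved under pics/ and viewed, at most 14 in all, crops included, and the job is handed in when it is done.

Besides the shell and the picture viewer there is one more tool, called as a command line: name --pt "numbers of a row" for each row, then --argument value for the rest. move_arm: Moves the arm, as the interface text tells. Its arguments: {"type":"object","properties":{"rows":{"type":"array"},"squeeze":{"type":"number"}},"required":["rows"]}

```bash
ls; mkdir -p pics; cat > h.py <<'E'
import numpy as np,cv2
from scipy.spatial.transform import Rotation as R
from station import readout, imaging, order, manip
def snap(n):
    s=imaging.snapshot(n); s['R']=cv2.Rodrigues(np.array(s['rvec'],float))[0]; s['t']=np.array(s['tvec'],float).ravel()
    s['f']=s['img'].shape[0]/2/np.tan(np.radians(s['fovy'])/2); return s
def cloud(s):
    v,u=np.mgrid[:384,:512]; z=s['z_map']
    P=np.stack([(u-s['cx'])/s['f']*z,(v-s['cy'])/s['f']*z,z],-1)
    return (P-s['t'])@s['R']
def ray(s,u,v,h):
    d=np.array([(u-s['cx'])/s['f'],(v-s['cy'])/s['f'],1.])@s['R']; c=-s['R'].T@s['t']
    return c+d*(h-c[2])/d[2]
def save(n,im,k=1):
    cv2.imwrite('pics/'+n,cv2.resize(im[...,::-1],None,fx=k,fy=k,interpolation=cv2.INTER_CUBIC))
E
python3 - <<'E'
from h import *
for n in('scene','top'):
    s=snap(n); save(n+'0.png',s['img'],1.5); np.save(n+'0.npy',s,allow_pickle=True)
    print(n,-s['R'].T@s['t'],s['fovy'])
print(readout.sense(), manip.tip_extent)
E
```

```text
pics
scene [0.14146084 0.75879878 0.60270452] 54.04325652630021
top [ 0.38170154 -0.04613903  1.45448518] 45.82911477887227
{'t': 0.1, 'q': array([-1.40747706e+00,  5.28345007e-01,  1.43377432e+00, -1.42727066e-05,
        1.18138679e+00, -1.78523154e-01]), 'qd': array([-0.00072552, -0.0023762 , -0.0020457 , -0.0021438 ,  0.00022998,
        0.00191579]), 'tau': array([-5.65175142e-04, -4.43305278e+01, -1.78586537e+01, -1.61517310e-04,
        3.83830353e-03,  1.24045908e-05]), 'tcp_pos': array([ 0.20942769, -0.58824011,  0.2554487 ]), 'tool_rot': array([ 9.85427583e-01,  1.70092808e-01,  6.73648794e-07, -9.56753335e-04]), 'force': array([0.06443468, 0.53084711, 0.64626902]), 'ft_torque': array([ 1.07575582e-02, -6.78622740e-02, -6.33282828e-05]), 'gripper_force': 0.0, 'finger_gap': 1.0002277526932775} 0.025
```

View pics/top0.png

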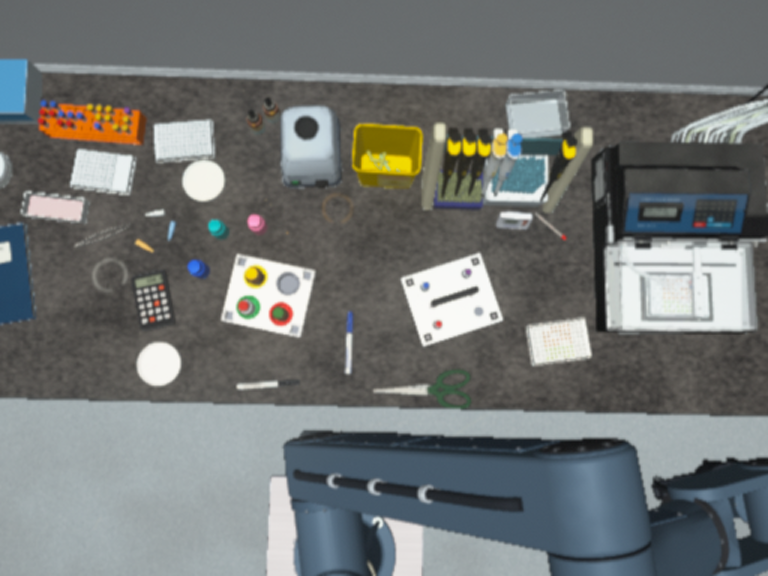

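View pics/scene0.png

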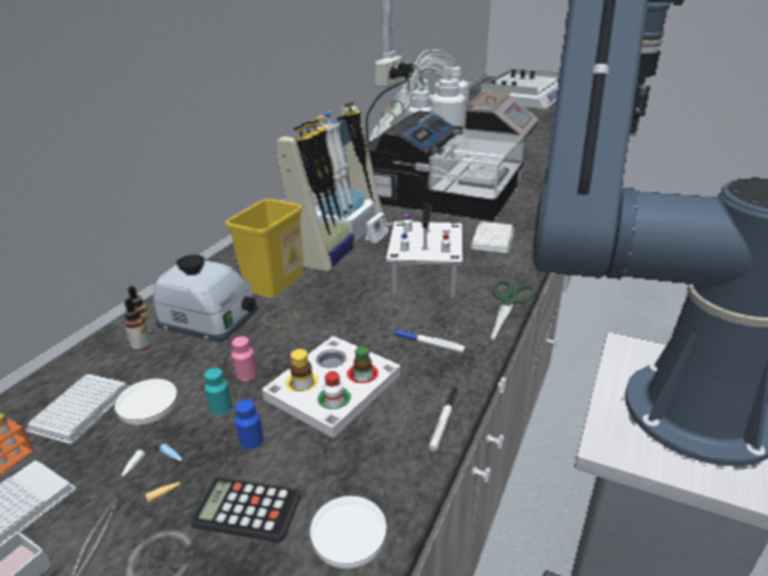

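Top view (1.5x): the rack is at (268,295). Yellow vial in the yellow well (255,275), which is right. Grey well (288,283) is empty. Red vial stands in the green well (248,307) and the green vial in the red well (281,313). Tier is at (452,300), with its handle bar at (455,297).
Look-alikes: blue (198,268), teal (217,228) and pink (256,222) vials, all off the rack, plus the tier's small control vials.

```bash
cat > m.py <<'E'
from h import *
s=np.load('top0.npy',allow_pickle=True).item(); P=cloud(s); img=s['img']
hsv=cv2.cvtColor(img,cv2.COLOR_RGB2HSV)
def rect(win,zl,zh,white=True):
    y0,y1,x0,x1=win; m=np.zeros((384,512),np.uint8)
    w=P[y0:y1,x0:x1]; k=(w[...,2]>zl)&(w[...,2]<zh)
    m[y0:y1,x0:x1]=k; c=max(cv2.findContours(m,0,2)[0],key=cv2.contourArea)
    z=np.median(P[m>0][:,2]); h=cv2.convexHull(c)[:,0].astype(float)
    q=np.array([ray(s,u,v,z)[:2] for u,v in h],np.float32)
    return z,cv2.minAreaRect(q),np.median(P[m>0],0)
print('rack',rect((165,230,140,215),.012,.05))
print('tier',rect((165,235,260,340),.07,.11))
print('handle',rect((165,235,275,330),.13,.2))
for n,(u,v) in dict(yel=(255,275),spare=(288,283),gw=(248,307),rw=(281,313)).items():
    print(n,ray(s,u/1.5,v/1.5,.0245), P[int(v/1.5),int(u/1.5)])
print('bench',np.median(P[240:250,100:300,2]))
save('crop1.png',img[160:235,140:340],4)
E
python3 m.py
```

```text
rack (np.float64(0.02386367254815188), ((0.5218552350997925, 0.17692455649375916), (0.1694616675376892, 0.1430560052394867), 79.52165985107422), array([0.52060343, 0.17695257, 0.02386367]))
tier (np.float64(0.09163854888742332), ((0.5181807279586792, -0.2013036161661148), (0.14373622834682465, 0.16943298280239105), 19.645980834960938), array([ 0.5141333 , -0.20059063,  0.09163855]))
handle (np.float64(0.15532673797629037), ((0.5174726843833923, -0.2009681761264801), (0.014319300651550293, 0.09631790220737457), 19.080341339111328), array([ 0.51814238, -0.20094254,  0.15532674]))
yel [0.56428057 0.20559389 0.0245    ] [0.55797385 0.19554187 0.0818848 ]
spare [0.5492305  0.13548836 0.0245    ] [0.55347265 0.13785055 0.00662984]
gw [0.49626697 0.21689714 0.0245    ] [0.49483046 0.21009863 0.06751962]
rw [0.48553101 0.14739205 0.0245    ] [0.48424298 0.14235596 0.06985099]
bench 0.0004979773417999246
```

View pics/crop1.png

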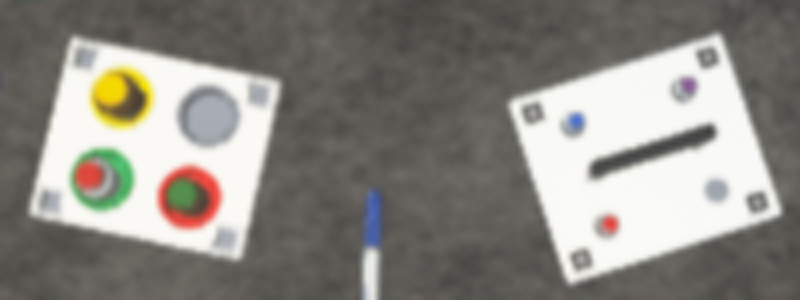

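The choice is clear: red-capped vial (90,177) in the green collar, green-capped vial (183,195) in the red collar, grey well empty at (208,117). Now the cap positions and the first move.

```bash
cat >> h.py <<'E'
def cap(s,hue,win,h,tol=9,smin=110,vmin=60):
    hsv=cv2.cvtColor(s['img'],cv2.COLOR_RGB2HSV).astype(int); d=abs((hsv[...,0]-hue+90)%180-90)
    m=((d<tol)&(hsv[...,1]>smin)&(hsv[...,2]>vmin)); P=cloud(s); w=np.zeros_like(m); w[win[0]:win[1],win[2]:win[3]]=1
    m&=w.astype(bool)&(abs(P[...,2]-h)<.006); v,u=np.nonzero(m)
    c=cv2.minAreaRect(np.stack([u,v],-1).astype(np.float32))[0]
    return len(u),ray(s,*c,h),ray(s,u.mean(),v.mean(),h)
def go(x,y,z,yaw=None):
    """shift in tool axes mm / turn deg from measured pose"""
    st=readout.sense(); r=R.from_quat(st['tool_rot']); p=st['tcp_pos']
    sh=r.inv().apply(np.array([x,y,z])-p)*1000
    out=[sh.round(1)]
    if yaw is not None:
        t=R.from_euler('z',yaw,degrees=True)*R.from_euler('x',180,degrees=True)
        out.append(np.degrees((r.inv()*t).as_rotvec()).round(1))
    return out
E
python3 - <<'E'
from h import *
s=np.load('top0.npy',allow_pickle=True).item()
w=(165,230,140,215)
print('red',cap(s,0,w,.07)); print('green',cap(s,60,w,.07,15,60,30)); print('yel',cap(s,26,w,.078))
print([a for a in dir(manip) if a[0]!='_'])
print(go(.495,.215,.2,32.8))
E
```

```text
red (32, array([0.4959072 , 0.21881191, 0.07      ]), array([0.49569078, 0.21974937, 0.07      ]))
green (32, array([0.48254476, 0.14833569, 0.07      ]), array([0.48323432, 0.14751239, 0.07      ]))
yel (52, array([0.5597944 , 0.20388259, 0.078     ]), array([0.56024864, 0.20454749, 0.078     ]))
['PlanningError', 'tip_extent']
[array([ 538.3, -660.9,   56.9]), array([ -0.1,  -0. , -13.2])]
```

move_arm --pt "0 0 -13.2 270 -330 0 0.3" --pt "0 0 -13.2 270 -330 0 0.3" --pt "0 0 -13.2 270 -330 0 0.3" --pt "0 0 -13.2 270 -330 0 0.3" --pt "0 0 -13.2 270 -330 0 0.3" --pt "0 0 -13.2 270 -330 0 0.3" --pt "0 0 -13.2 270 -330 0 0.3" --pt "0 0 -13.2 538 -661 57 0.3" --pt "0 0 -13.2 538 -661 57 0.3" --pt "0 0 -13.2 538 -661 57 0.3" --pt "0 0 -13.2 538 -661 57 0.3" --pt "0 0 -13.2 538 -661 57 0.3" --squeeze 30

```text
t: 1.1
tcp_pos: [0.377, -0.1169, 0.2351]
tool_rot: [0.959, 0.282, 0.0, 0.0]
force: [0.2, -0.8, 0.5]
finger_gap: 0.695
gripper_force: 0.0
```

```bash
python3 -c "
from h import *
print(go(.4957,.219,.16,32.8),readout.sense()['tcp_pos'],readout.sense()['finger_gap'])"
```

```text
[array([ 281.5, -218.3,   75.1]), array([ 0. , -0. , -0.1])] [ 0.37703245 -0.11688601  0.23507515] 0.694811601244072
```

move_arm --pt "0 0 0 281 -218 60 0.35" --pt "0 0 0 281 -218 60 0.35" --pt "0 0 0 281 -218 60 0.35" --pt "0 0 0 281 -218 60 0.35" --pt "0 0 0 281 -218 60 0.35" --pt "0 0 0 281 -218 60 0.35" --pt "0 0 0 281 -218 60 0.35" --pt "0 0 0 281 -218 60 0.35" --pt "0 0 0 281 -218 60 0.35" --pt "0 0 0 281 -218 60 0.35" --pt "0 0 0 281 -218 60 0.35" --pt "0 0 0 281 -218 60 0.35"

```text
t: 2.1
tcp_pos: [0.4943, 0.2161, 0.1748]
tool_rot: [0.959, 0.282, -0.001, 0.0]
force: [-0.0, -0.4, 0.1]
finger_gap: 0.646
gripper_force: 0.0
```

```bash
python3 -c "
from h import *
print(go(.4957,.219,.06,32.8),readout.sense()['tcp_pos'],readout.sense()['finger_gap'])
s=snap('wrist');save('w1.png',s['img'],1.5);np.save('w1.npy',s,allow_pickle=True);print(s['fovy'],s['f'],s['cx'],s['cy'],-s['R'].T@s['t'])"
```

```text
[array([  3. ,  -1.6, 114.8]), array([-0. ,  0.1,  0. ])] [0.49429472 0.21610307 0.17482461] 0.6460865187441537
65.70646984690485 297.3186396354542 254.90624352288907 190.89587687937282 [0.5628021  0.26012742 0.29174223]
```

View pics/w1.png

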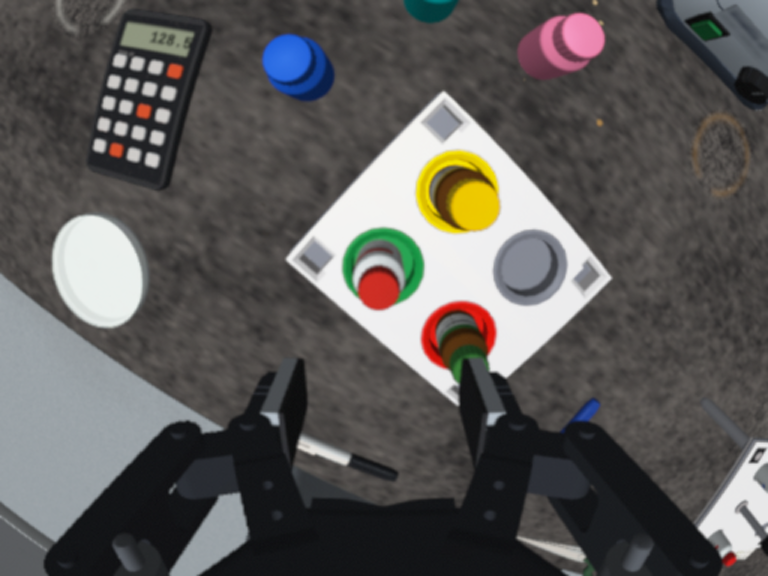

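Wrist view (1.5x): red cap (379,288), green cap (468,365), partly behind the right finger, yellow cap (473,203), spare well (530,267). Next I refine positions with fisheye rays.

```bash
cat >> h.py <<'E'
def fray(s,u,v,h):
    x,y=(u-s['cx'])/s['f'],(v-s['cy'])/s['f']; th=np.hypot(x,y)
    d=np.array([np.sin(th)*x/th,np.sin(th)*y/th,np.cos(th)])@s['R']; c=-s['R'].T@s['t']
    return (c+d*(h-c[2])/d[2])[:2]
def fpts(s,mask,h,win=None):
    """circle fit of largest blob outline projected to plane h"""
    m=mask.astype(np.uint8)
    if win: z=np.zeros_like(m); z[win[0]:win[1],win[2]:win[3]]=1; m&=z
    c=max(cv2.findContours(m,0,2)[0],key=cv2.contourArea); c=cv2.convexHull(c)[:,0]
    q=np.array([fray(s,u,v,h) for u,v in c],np.float32)*1000
    return [np.round(a,1) for a in (cv2.fitEllipse(q) if len(q)>4 else cv2.minAreaRect(q))]
def hm(s,hue,tol=8,smin=120,vmin=60):
    hsv=cv2.cvtColor(s['img'],cv2.COLOR_RGB2HSV).astype(int); d=abs((hsv[...,0]-hue+90)%180-90)
    return (d<tol)&(hsv[...,1]>smin)&(hsv[...,2]>vmin)
E
cat > r.py <<'E'
from h import *
s=np.load('w1.npy',allow_pickle=True).item()
print('yel well',fpts(s,hm(s,26),.0245,(98,156,270,335)))
print('red cap',fpts(s,hm(s,0),.07,(175,208,235,270)))
print('green well',fpts(s,hm(s,68,15,90,40),.0245,(145,206,225,286)))
print('red well',fpts(s,hm(s,0),.0245,(195,250,275,335)))
g=s['img'].astype(int); hsv=cv2.cvtColor(s['img'],cv2.COLOR_RGB2HSV)
w=cv2.morphologyEx(((hsv[...,1]<40)&(hsv[...,2]>190)).astype(np.uint8),3,np.ones((3,3)))
win=(55,275,185,415); z=np.zeros_like(w); z[win[0]:win[1],win[2]:win[3]]=1
grey=((hsv[...,1]<60)&(hsv[...,2]>100)&(hsv[...,2]<190))
print('spare',fpts(s,grey,.0245,(150,206,325,380)))
for n,W in dict(pp=(63,97,278,312),mp=(155,188,195,225),pm=(168,200,378,405)).items(): print('sock',n,fpts(s,grey,.024,W))
for (u,v) in ((443,120),(317,257),(587,277)): print(fray(s,u/1.5,v/1.5,.024))
E
python3 r.py
```

```text
yel well [array([561.7, 204.7]), array([50.4, 54.1]), np.float64(176.2)]
red cap [array([497.4, 221. ]), array([20.9, 23.3]), np.float64(122.9)]
green well [array([497.3, 218.1]), array([49.9, 50.1]), np.float64(37.5)]
red well [array([484.6, 149.9]), array([49.3, 50.6]), np.float64(48.8)]
spare [array([549. , 137.6]), array([51.2, 51.5]), np.float64(125.8)]
sock pp [array([593.2, 237.3]), array([19.6, 30.9]), np.float64(79.4)]
sock mp [array([479.9, 258.1]), array([20.3, 25.2]), np.float64(81.1)]
sock pm [array([567.1,  99.5]), array([19. , 22.4]), np.float64(145.6)]
[0.59298459 0.23724234]
[0.48055103 0.2561186 ]
[0.56696166 0.09835437]
```

move_arm --pt "0 0 0 4 -2 40 0.35" --pt "0 0 0 4 -2 80 0.35" --pt "0 0 0 4 -2 85 0.35" --pt "0 0 0 4 -2 85 0.35"

```text
t: 2.48
tcp_pos: [0.4952, 0.2186, 0.0883]
tool_rot: [0.96, 0.281, -0.004, -0.0]
force: [-0.9, -0.7, 0.5]
finger_gap: 0.654
gripper_force: 0.0
```

```bash
python3 -c "
from h import *
print(go(.4966,.220,.058,32.8),readout.sense()['tcp_pos'],readout.sense()['force'])"
```

```text
[array([ 2.2, -0.3, 30.3]), array([-0.1,  0.4, -0.1])] [0.49518684 0.21860021 0.08828597] [-0.86248843 -0.65592079  0.50489574]
```

move_arm --pt "0 0 0 1.5 -0.5 15 0.35" --pt "0 0 0 1.5 -0.5 29 0.35" --pt "0 0 0 1.5 -0.5 29 0.45" --pt "0 0 0 1.5 -0.5 29 0.55" --pt "0 0 0 1.5 -0.5 29 0.65" --pt "0 0 0 1.5 -0.5 29 0.8" --pt "0 0 0 1.5 -0.5 29 0.8" --pt "0 0 0 1.5 -0.5 29 0.8" --squeeze 30

```text
t: 3.15
tcp_pos: [0.4996, 0.2217, 0.0634]
tool_rot: [0.959, 0.282, 0.002, 0.0]
force: [-0.8, -0.7, 7.9]
finger_gap: 0.34
gripper_force: 29.5
```

```bash
python3 -c "
from h import *
s=readout.sense();print(s['tcp_pos'],s['force'],s['ft_torque'],s['finger_gap'])
s=snap('scene');save('s1.png',s['img'][200:300,150:300],5)"
```

```text
[0.49956372 0.22173232 0.06337149] [-0.82309624 -0.73166221  7.88402946] [-0.2703804   0.05241899 -0.0184063 ] 0.34013152696978066
```

View pics/s1.png

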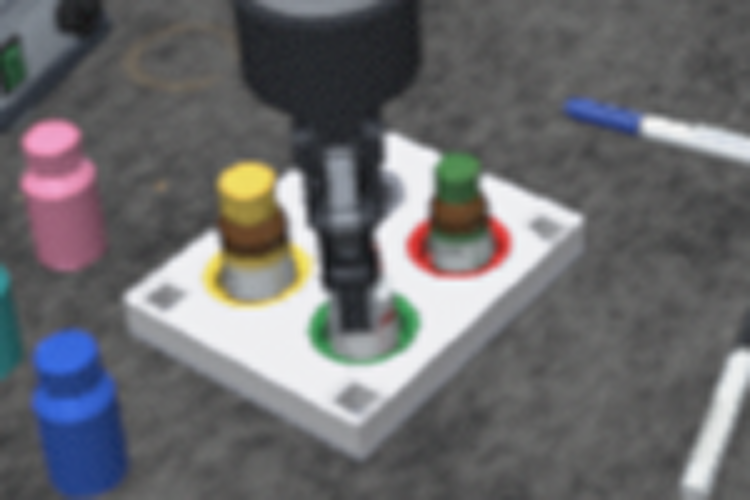

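Scene crop: the fingers hold the red vial body at (355,310) in the green well. I hold briefly to see whether the 8 N is steady.

move_arm --pt "0 0 0 0 0 0 0.8" --pt "0 0 0 0 0 0 0.8" --pt "0 0 0 0 0 0 0.8"

```text
t: 3.45
tcp_pos: [0.4996, 0.2218, 0.0634]
tool_rot: [0.959, 0.282, 0.002, 0.0]
force: [-1.2, -1.2, 7.2]
finger_gap: 0.34
gripper_force: 29.5
```

move_arm --pt "0 0 0 0 0 -10 0.8" --pt "0 0 0 0 0 -40 0.8" --pt "0 0 0 0 0 -75 0.8" --pt "0 0 0 0 0 -85 0.8" --pt "0 0 0 0 0 -85 0.8" --pt "0 0 0 0 0 -85 0.8"

```text
t: 3.95
tcp_pos: [0.4985, 0.2217, 0.1471]
tool_rot: [0.959, 0.282, 0.001, 0.0]
force: [-0.3, -1.1, -1.0]
finger_gap: 0.344
gripper_force: 30.0
```

```bash
python3 -c "
from h import *
s=readout.sense();print(s['tcp_pos'],s['force'],s['ft_torque'],s['finger_gap'])
s=snap('wrist');save('w2.png',s['img'][80:330,150:450],2.5);np.save('w2.npy',s,allow_pickle=True)
print('red cap',[fpts(s,hm(s,0),h,(230,330,200,300)) for h in (.15,.155)])
print(go(.5484,.137,.1484,32.8))"
```

```text
[0.49853486 0.2217336  0.14710329] [-0.26594034 -1.05956093 -1.01871742] [-0.00783028  0.00791684  0.02903133] 0.34418244063693587
red cap [[array([496.5, 220.3]), array([23.2, 30. ]), np.float64(123.3)], [array([499.6, 222.3]), array([22.2, 28.7]), np.float64(123.3)]]
[array([-3.2, 98.5, -2.5]), array([-0. ,  0.1, -0. ])]
```

View pics/w2.png

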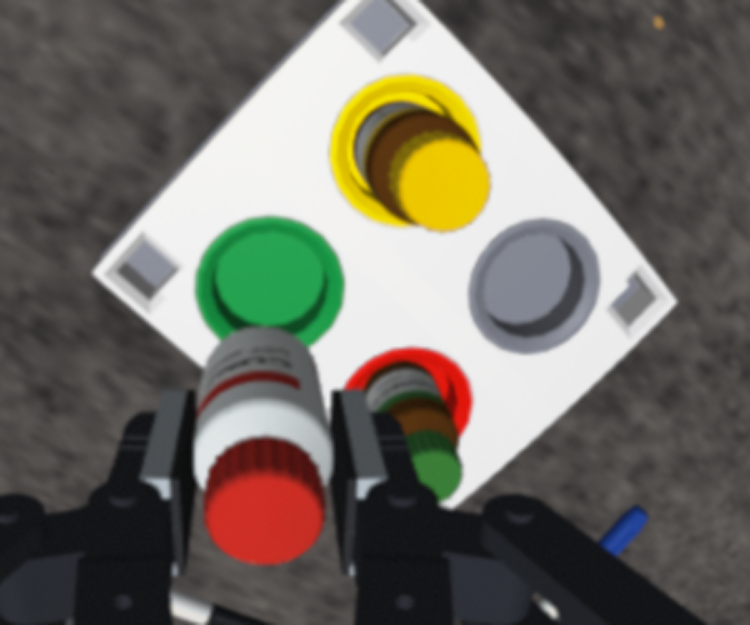

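Crop: the red vial is held upright between the pads at (265,450). The green well is empty at (270,285) and the spare well is at (535,285). The wrist camera agrees with the TCP, so I aim with it.

```bash
python3 -c "
from h import *
s=np.load('w2.npy',allow_pickle=True).item()
o=lambda u,v:(u/2.5+150,v/2.5+80)
hsv=cv2.cvtColor(s['img'],cv2.COLOR_RGB2HSV)
grey=((hsv[...,1]<70)&(hsv[...,2]>50)&(hsv[...,2]<185))
print('spare',fpts(s,grey,.0245,(165,225,335,391)))
print('yel',fpts(s,hm(s,26),.0245,(105,174,278,345)))
print('green',fpts(s,hm(s,68,15,90,40),.0245,(160,225,225,290)))
print('red',fpts(s,hm(s,0),.0245,(215,262,287,342)))
print(go(.549,.1375,.1484,32.8))
"
```

```text
spare [array([548.8, 138. ]), array([51.1, 51.2]), np.float64(171.1)]
yel [array([561.1, 203.5]), array([49.9, 58.8]), np.float64(170.9)]
green [array([497. , 218.3]), array([50. , 50.2]), np.float64(4.7)]
red [array([485.7, 150.3]), array([47.2, 49.7]), np.float64(15.8)]
[array([-2.4, 98.4, -2.5]), array([-0. ,  0.1, -0. ])]
```

move_arm --pt "0 0 0 -1 35 0 0.8" --pt "0 0 0 -2 70 0 0.8" --pt "0 0 0 -2.5 98 0 0.8" --pt "0 0 0 -2.5 98 30 0.8" --pt "0 0 0 -2.5 98 50 0.8" --pt "0 0 0 -2.5 98 50 0.8" --pt "0 0 0 -2.5 98 50 0.8"

```text
t: 4.58
tcp_pos: [0.5473, 0.1377, 0.0938]
tool_rot: [0.959, 0.282, -0.003, -0.001]
force: [-0.3, 0.1, -0.2]
finger_gap: 0.339
gripper_force: 30.0
```

```bash
python3 -c "
from h import *
s=readout.sense();print(s['tcp_pos'],s['force']);print(go(.5488,.1379,.0634,32.8))"
```

```text
[0.54731949 0.13765698 0.09377991] [-0.33103808  0.08835198 -0.21460059]
[array([ 1.5,  0.7, 30.4]), array([-0.2,  0.3, -0. ])]
```

move_arm --pt "0 0 0 1.5 0.5 10 0.8" --pt "0 0 0 1.5 0.5 18 0.8" --pt "0 0 0 1.5 0.5 24 0.8" --pt "0 0 0 1.5 0.5 27 0.8" --pt "0 0 0 1.5 0.5 28 0.8" --pt "0 0 0 1.5 0.5 28 0.8"

```text
t: 5.08
tcp_pos: [0.5508, 0.1385, 0.0682]
tool_rot: [0.959, 0.282, -0.0, -0.0]
force: [0.1, 0.1, -0.9]
finger_gap: 0.339
gripper_force: 30.0
```

move_arm --pt "0 0 0 -1.5 -0.5 2 0.8" --pt "0 0 0 -1.5 -0.5 4 0.8" --pt "0 0 0 -1.5 -0.5 4 0.8" --pt "0 0 0 -1.5 -0.5 4 0.8"

```text
t: 5.42
tcp_pos: [0.5494, 0.1379, 0.0643]
tool_rot: [0.959, 0.282, -0.0, -0.0]
force: [-0.0, 0.2, -0.3]
finger_gap: 0.338
gripper_force: 30.0
```

move_arm --pt "0 0 0 0 0 1 0.8" --pt "0 0 0 0 0 2 0.8" --pt "0 0 0 0 0 2 0.8" --pt "0 0 0 0 0 2 0.8"

```text
t: 5.75
tcp_pos: [0.5497, 0.138, 0.0634]
tool_rot: [0.959, 0.282, 0.001, 0.0]
force: [-2.1, 0.1, 6.6]
finger_gap: 0.338
gripper_force: 30.7
```

move_arm --pt "0 0 0 0 0 1 0.6" --pt "0 0 0 0 0 1 0.35" --pt "0 0 0 0 0 1 0.35" --pt "0 0 0 0 0 1 0.35" --pt "0 0 0 0 0 -30 0.35" --pt "0 0 0 0 0 -60 0.35" --pt "0 0 0 0 0 -90 0.35" --pt "0 0 0 -25 -22 -90 0.35" --pt "0 0 0 -50 -45 -90 0.35" --pt "0 0 0 -65 -45 -90 0.35" --pt "0 0 0 -65 -45 -90 0.35"

```text
t: 6.67
tcp_pos: [0.4655, 0.1404, 0.152]
tool_rot: [0.959, 0.283, -0.003, -0.001]
force: [-0.2, 0.2, 0.0]
finger_gap: 0.651
gripper_force: 0.0
```

```bash
python3 -c "
from h import *
s=readout.sense();print(s['tcp_pos'],s['force'])
s=snap('wrist');save('w3.png',s['img'][80:330,150:450],2.5);np.save('w3.npy',s,allow_pickle=True)"
```

```text
[0.46549308 0.14036219 0.15204921] [-0.18111201  0.19770504  0.03925018]
```

View pics/w3.png

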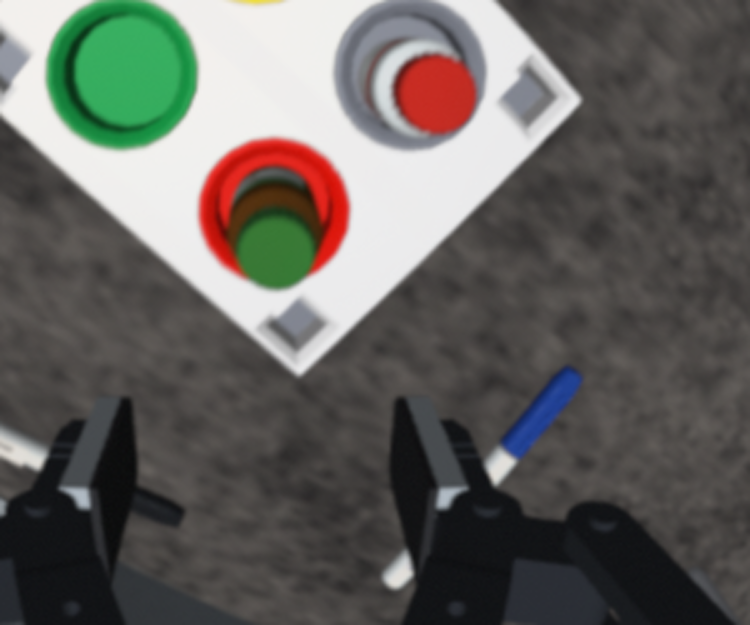

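Crop: the red vial stands in the spare well (cap 437,93). Green vial's cap is at (277,248), and the green well is empty at (122,75).

```bash
python3 -c "
from h import *
s=np.load('w3.npy',allow_pickle=True).item()
print('greencap',fpts(s,hm(s,58,12,90,40),.07,(160,200,240,285)))
print('redcap',fpts(s,hm(s,0),.07,(95,140,300,345)))
print('greenwell',fpts(s,hm(s,68,15,90,40),.0245,(80,145,160,235)))
print('redwell',fpts(s,hm(s,0),.0245,(130,200,225,295)))
c=fpts(s,hm(s,58,12,90,40),.07,(160,200,240,285))[0]
print(go(c[0]/1e3,c[1]/1e3,.065,32.8))"
```

```text
greencap [array([486.2, 149.9]), array([21.1, 22.6]), np.float64(130.8)]
redcap [array([546.4, 137.3]), array([21.3, 22.7]), np.float64(16.6)]
greenwell [array([498. , 217.9]), array([49.8, 50.4]), np.float64(4.0)]
redwell [array([485.4, 149.4]), array([49.8, 50.6]), np.float64(12.3)]
[array([19.8,  1.6, 87.3]), array([-0. ,  0.1, -0. ])]
```

move_arm --pt "0 0 0 10 1 10 0.35" --pt "0 0 0 19 1.5 30 0.35" --pt "0 0 0 19 1.5 60 0.35" --pt "0 0 0 19 1.5 78 0.35" --pt "0 0 0 19 1.5 83 0.35" --pt "0 0 0 19 1.5 83 0.35" --pt "0 0 0 19 1.5 83 0.35"

```text
t: 7.3
tcp_pos: [0.4884, 0.1496, 0.0693]
tool_rot: [0.959, 0.282, 0.001, 0.0]
force: [-0.1, 0.4, 0.7]
finger_gap: 0.651
gripper_force: 0.0
```

```bash
python3 -c "
from h import *
s=readout.sense();print(s['tcp_pos'],s['force']);print(go(.4862,.1499,.068,32.8))"
```

```text
[0.48842186 0.14959227 0.06929525] [-0.06948932  0.36862975  0.65096175]
[array([-1.7, -1.5,  1.3]), array([ 0. , -0.1, -0. ])]
```

move_arm --pt "0 0 0 -1.5 -1 1 0.35" --pt "0 0 0 -1.5 -1 1 0.5" --pt "0 0 0 -1.5 -1 1 0.65" --pt "0 0 0 -1.5 -1 1 0.8" --pt "0 0 0 -1.5 -1 1 0.8" --pt "0 0 0 -1.5 -1 1 0.8" --pt "0 0 0 -1.5 -1 1 0.8"

```text
t: 7.88
tcp_pos: [0.4859, 0.1497, 0.0693]
tool_rot: [0.959, 0.282, 0.001, 0.0]
force: [-0.1, 1.1, 5.8]
finger_gap: 0.334
gripper_force: 29.5
```

move_arm --pt "0 0 0 0 0 -10 0.8" --pt "0 0 0 0 0 -40 0.8" --pt "0 0 0 0 0 -60 0.8" --pt "0 0 0 20 -22 -60 0.8" --pt "0 0 0 40 -44 -60 0.8" --pt "0 0 0 46.5 -51.3 -55 0.8" --pt "0 0 0 46.5 -51.3 -35 0.8" --pt "0 0 0 46.5 -51.3 -25 0.8" --pt "0 0 0 46.5 -51.3 -25 0.8" --pt "0 0 0 46.5 -51.3 -25 0.8"

```text
t: 8.72
tcp_pos: [0.4956, 0.2173, 0.0924]
tool_rot: [0.959, 0.282, -0.002, -0.0]
force: [0.4, -0.7, -0.7]
finger_gap: 0.34
gripper_force: 29.9
```

```bash
python3 -c "
from h import *
s=readout.sense();print(s['tcp_pos'],s['force']);print(go(.4973,.2181,.0693,32.8))"
```

```text
[0.49564857 0.21726661 0.09244424] [ 0.40284999 -0.68288443 -0.72549981]
[array([ 1.9,  0.2, 23.1]), array([-0.1,  0.2, -0. ])]
```

move_arm --pt "0 0 0 0.5 0 10 0.8" --pt "0 0 0 0.5 0 17 0.8" --pt "0 0 0 0.5 0 20 0.8" --pt "0 0 0 0.5 0 21 0.8" --pt "0 0 0 0.5 0 21 0.8"

```text
t: 9.13
tcp_pos: [0.497, 0.218, 0.0719]
tool_rot: [0.959, 0.282, -0.0, -0.0]
force: [0.3, -1.0, -0.5]
finger_gap: 0.335
gripper_force: 29.9
```

move_arm --pt "0 0 0 0 0 1 0.8" --pt "0 0 0 0 0 2 0.8" --pt "0 0 0 0 0 3 0.8" --pt "0 0 0 0 0 3 0.8" --pt "0 0 0 0 0 3 0.8"

```text
t: 9.55
tcp_pos: [0.4973, 0.2183, 0.0694]
tool_rot: [0.959, 0.282, 0.0, 0.0]
force: [0.1, -0.2, -0.2]
finger_gap: 0.335
gripper_force: 29.9
```

move_arm --pt "0 0 0 0 0 0.5 0.8" --pt "0 0 0 0 0 1 0.8" --pt "0 0 0 0 0 1.5 0.8" --pt "0 0 0 0 0 1.5 0.8"

```text
t: 9.88
tcp_pos: [0.4974, 0.2184, 0.0693]
tool_rot: [0.959, 0.282, 0.001, 0.0]
force: [-2.2, 0.2, 10.3]
finger_gap: 0.332
gripper_force: 31.0
```

move_arm --pt "0 0 0 0 0 0.5 0.6" --pt "0 0 0 0 0 0.5 0.35" --pt "0 0 0 0 0 0.5 0.35" --pt "0 0 0 0 0 0.5 0.35" --pt "0 0 0 0 0 -30 0.35" --pt "0 0 0 0 0 -60 0.35" --pt "0 0 0 0 0 -70 0.35" --pt "0 0 0 -1 40 -70 0.35" --pt "0 0 0 -2 80 -70 0.35" --pt "0 0 0 -2 95 -60 0.35" --pt "0 0 0 -2 95 -50 0.35" --pt "0 0 0 -2 95 -50 0.35"

```text
t: 10.88
tcp_pos: [0.5452, 0.1364, 0.1152]
tool_rot: [0.96, 0.281, -0.003, -0.001]
force: [-0.8, -0.2, 0.3]
finger_gap: 0.653
gripper_force: 0.0
```

```bash
python3 -c "
from h import *
s=readout.sense();print(s['tcp_pos'],s['force']);
s=snap('wrist');np.save('w4.npy',s,allow_pickle=True)
print('redcap',fpts(s,hm(s,0),.07,(230,384,200,310)), 'redwell',fpts(s,hm(s,0),.0245,(150,300,100,260)))
print(go(.547,.1375,.0693,32.8))"
```

```text
[0.54524459 0.13643899 0.11518269] [-0.7887904  -0.17259379  0.27634119]
redcap [array([514.8, 151.2]), array([27.8, 37.6]), np.float64(111.9)] redwell [array([484.6, 149.5]), array([50.2, 50.6]), np.float64(153.7)]
[array([ 2.3,  1.2, 46.4]), array([-0.2,  0.3, -0.1])]
```

move_arm --pt "0 0 0 1 0.5 20 0.35" --pt "0 0 0 1 0.5 38 0.35" --pt "0 0 0 1 0.5 43 0.35" --pt "0 0 0 1 0.5 43 0.35" --pt "0 0 0 1 0.5 43 0.5" --pt "0 0 0 1 0.5 43 0.65" --pt "0 0 0 1 0.5 43 0.8" --pt "0 0 0 1 0.5 43 0.8" --pt "0 0 0 1 0.5 43 0.8"

```text
t: 11.68
tcp_pos: [0.5486, 0.1377, 0.0758]
tool_rot: [0.959, 0.282, 0.001, 0.0]
force: [-1.2, 1.3, 4.3]
finger_gap: 0.322
gripper_force: 30.0
```

Grip sits higher than intended, so I regrip lower.

move_arm --pt "0 0 0 0 0 0 0.5" --pt "0 0 0 0 0 0 0.4" --pt "0 0 0 0 0 3 0.4" --pt "0 0 0 0 0 5 0.4" --pt "0 0 0 0 0 5 0.4" --pt "0 0 0 0 0 5 0.6" --pt "0 0 0 0 0 5 0.8" --pt "0 0 0 0 0 5 0.8" --pt "0 0 0 0 0 5 0.8"

```text
t: 12.43
tcp_pos: [0.548, 0.1373, 0.0697]
tool_rot: [0.959, 0.282, -0.0, -0.0]
force: [-0.7, 0.5, -0.2]
finger_gap: 0.333
gripper_force: 29.6
```

move_arm --pt "0 0 0 0 0 -10 0.8" --pt "0 0 0 0 0 -40 0.8" --pt "0 0 0 0 0 -60 0.8" --pt "0 0 0 -20 -19 -60 0.8" --pt "0 0 0 -40 -38 -60 0.8" --pt "0 0 0 -46.3 -44.4 -55 0.8" --pt "0 0 0 -46.3 -44.4 -35 0.8" --pt "0 0 0 -46.3 -44.4 -25 0.8" --pt "0 0 0 -46.3 -44.4 -25 0.8" --pt "0 0 0 -46.3 -44.4 -25 0.8"

```text
t: 13.27
tcp_pos: [0.4854, 0.1495, 0.0943]
tool_rot: [0.959, 0.282, -0.0, -0.0]
force: [-0.4, -0.9, -0.6]
finger_gap: 0.335
gripper_force: 29.8
```

```bash
python3 -c "
from h import *
s=readout.sense();print(s['tcp_pos'],s['force'],s['finger_gap']);print(go(.485,.1495,.0697,32.8))"
```

```text
[0.48542913 0.14954064 0.09428462] [-0.35920375 -0.86570525 -0.63786142] 0.3352396498739628
[array([-0.4, -0.2, 24.6]), array([-0.,  0., -0.])]
```

move_arm --pt "0 0 0 -0.5 0 10 0.8" --pt "0 0 0 -0.5 0 17 0.8" --pt "0 0 0 -0.5 0 21 0.8" --pt "0 0 0 -0.5 0 23 0.8" --pt "0 0 0 -0.5 0 24 0.8" --pt "0 0 0 -0.5 0 24 0.8"

```text
t: 13.77
tcp_pos: [0.4846, 0.1493, 0.0705]
tool_rot: [0.959, 0.282, -0.0, -0.0]
force: [0.7, 0.3, -0.7]
finger_gap: 0.335
gripper_force: 29.8
```

move_arm --pt "0 0 0 0 0 0.5 0.8" --pt "0 0 0 0 0 1 0.8" --pt "0 0 0 0 0 1.5 0.8" --pt "0 0 0 0 0 1.5 0.8" --pt "0 0 0 0 0 1.5 0.8"

```text
t: 14.18
tcp_pos: [0.4849, 0.1494, 0.0696]
tool_rot: [0.959, 0.282, 0.0, 0.0]
force: [-0.9, 0.3, 1.1]
finger_gap: 0.333
gripper_force: 30.1
```

move_arm --pt "0 0 0 0 0 0.5 0.6" --pt "0 0 0 0 0 0.5 0.35" --pt "0 0 0 0 0 0.5 0.35" --pt "0 0 0 0 0 0.5 0.35" --pt "0 0 0 0 0 -40 0.35" --pt "0 0 0 0 0 -80 0.35" --pt "0 0 0 -30 0 -110 0.35" --pt "0 0 0 -40 0 -110 0.35" --pt "0 0 0 -40 0 -110 0.35" --pt "0 0 0 -40 0 -110 0.35" --pt "0 0 0 -40 0 -110 0.35" --pt "0 0 0 -40 0 -110 0.35"

```text
t: 15.18
tcp_pos: [0.4514, 0.1279, 0.1782]
tool_rot: [0.959, 0.282, -0.001, -0.0]
force: [-0.3, -0.6, -0.7]
finger_gap: 0.65
gripper_force: 0.0
```

```bash
python3 -c "
from h import *
s=readout.sense();print(s['tcp_pos'],s['force']);
s=snap('wrist');save('w5.png',s['img'],1.5);np.save('w5.npy',s,allow_pickle=True)"
```

```text
[0.45136501 0.12790107 0.17822219] [-0.33080736 -0.61423425 -0.65083967]
```

View pics/w5.png

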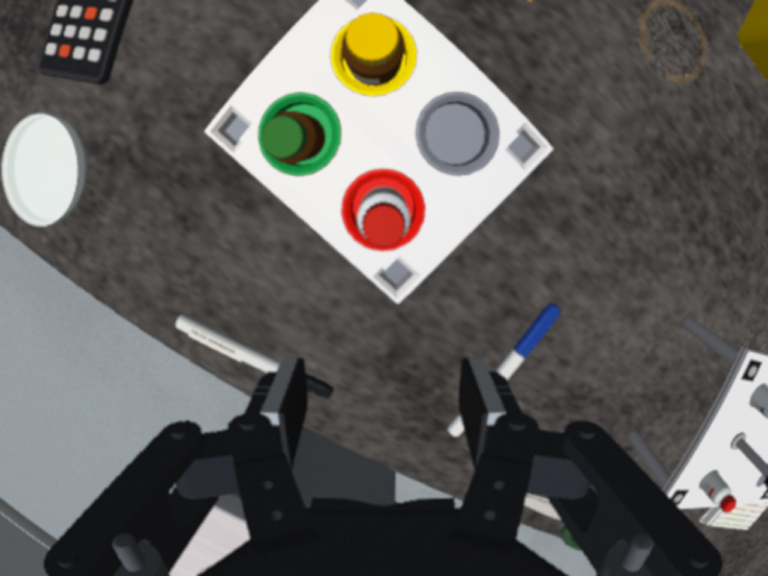

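All three vials now match: green (290,135), red (384,220), yellow (372,45), spare empty (458,132). I fit the rack pose from the collars and go to the tier.

```bash
cat > rk.py <<'E'
from h import *
def fit(s,W):
    hsv=cv2.cvtColor(s['img'],cv2.COLOR_RGB2HSV); grey=((hsv[...,1]<70)&(hsv[...,2]>50)&(hsv[...,2]<185))
    ms=dict(y=hm(s,26),s=grey,g=hm(s,68,15,90,40),r=hm(s,0))
    B=dict(y=(33,35),s=(33,-35),g=(-33,35),r=(-33,-35)); a=[];b=[]
    for k in 'ysgr':
        f=fpts(s,ms[k],.0245,W[k]); print(k,f); a.append(B[k]); b.append(f[0])
    a=np.array(a,float);b=np.array(b); c=b.mean(0); d=b-c
    yaw=np.arctan2((a[:,0]*d[:,1]-a[:,1]*d[:,0]).sum(),(a*d).sum())
    M=np.array([[np.cos(yaw),-np.sin(yaw)],[np.sin(yaw),np.cos(yaw)]])
    print('rack',c,np.degrees(yaw),'res',(b-c-a@M.T).round(1).tolist())
    return c,yaw
if __name__=='__main__':
    s=np.load('w5.npy',allow_pickle=True).item()
    fit(s,dict(y=(0,66,215,282),s=(58,118,274,335),g=(58,120,165,232),r=(108,170,222,288)))
    for u,v in ((551,150),(399,303),(207,130)): print(fray(s,u/1.5,v/1.5,.024)*1e3)
    print(go(.5177-.09,-.2011,.26,109.5))
E
python3 rk.py
```

```text
y [array([561.9, 205.9]), array([50.5, 51.5]), np.float64(136.5)]
s [array([549. , 137.3]), array([51.2, 51.4]), np.float64(119.9)]
g [array([497.1, 217.8]), array([50.2, 50.3]), np.float64(93.7)]
r [array([484.4, 149.3]), array([50.4, 50.5]), np.float64(19.5)]
rack [523.1   177.575] -10.523916469878168 res [[-0.0, -0.1], [-0.2, 0.2], [0.1, -0.2], [0.1, 0.1]]
[575.6923497   82.39351164]
[438.80207988 107.28061438]
[470.16312521 271.00336104]
[array([-198.2,  263.7,  -81.8]), array([ -0.1,   0. , -76.7])]
```

move_arm --pt "0 0 -7 -10 10 -40 0.35" --pt "0 0 -14 -30 40 -80 0.35" --pt "0 0 -21 -45 80 -92 0.35" --pt "0 0 -28 -60 120 -92 0.35" --pt "0 0 -35 -75 160 -92 0.35" --pt "0 0 -42 -90 200 -92 0.35" --pt "0 0 -49 -105 240 -92 0.35" --pt "0 0 -56 -120 280 -92 0.35" --pt "0 0 -63 -130 320 -92 0.35" --pt "0 0 -70 -138 350 -92 0.35" --pt "0 0 -76.7 -138 360 -92 0.35" --pt "0 0 -76.7 -138 360 -92 0.35"

```text
t: 16.23
tcp_pos: [0.5332, -0.2581, 0.2702]
tool_rot: [0.577, 0.817, -0.001, 0.003]
force: [0.6, 1.1, 0.2]
finger_gap: 0.651
gripper_force: 0.0
```

move_arm --pt "0 0 0 0 0 0 0.35" --pt "0 0 0 0 0 0 0.35" --pt "0 0 0 0 0 0 0.35"

```text
t: 16.48
tcp_pos: [0.5294, -0.2483, 0.2703]
tool_rot: [0.577, 0.817, 0.0, -0.001]
force: [-0.6, 0.4, -0.1]
finger_gap: 0.649
gripper_force: 0.0
```

```bash
python3 -c "
from h import *
s=readout.sense();print(s['tcp_pos'],s['tool_rot'],s['force'],s['q']);
s=snap('wrist');save('w6.png',s['img'],1.5);np.save('w6.npy',s,allow_pickle=True)"
```

```text
[ 0.52935023 -0.24828499  0.27029012] [ 5.77312532e-01  8.16522011e-01  1.64702060e-04 -1.42078362e-03] [-0.56884631  0.38539476 -0.13319481] [-6.29713688e-01  4.58136556e-01  1.51883045e+00  3.13989694e-04
  1.16747165e+00 -9.69765231e-01]
```

View pics/w6.png

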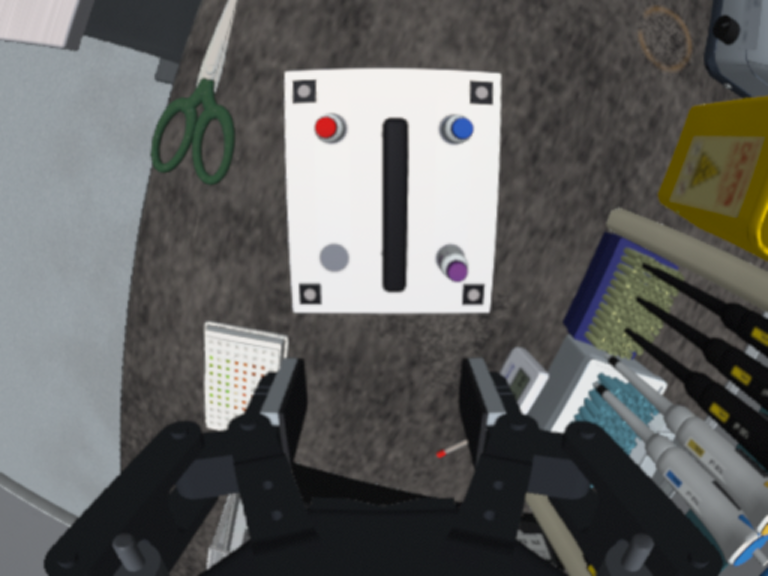

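Wrist view: tier's handle runs from (395,120) to (395,290). Post marks are at (305,91), (482,92), (473,294) and (310,294). The used plate is at (245,375), clear of the tier.

```bash
cat > tr.py <<'E'
from h import *
s=np.load('w6.npy',allow_pickle=True).item()
g=cv2.cvtColor(s['img'],cv2.COLOR_RGB2GRAY); dark=(g<110)
# camera up = tool x=(+y tier side): image top -> tier +y ; image right -> tier +x
a=[];b=[]
for (u,v),c in zip(((305,91),(482,92),(473,294),(310,294)),((-58,70),(58,70),(58,-70),(-58,-70))):
    u,v=int(u/1.5),int(v/1.5); m=np.zeros(g.shape,np.uint8); m[v-10:v+11,u-10:u+11]=1; m&=dark
    c0=max(cv2.findContours(m,0,2)[0],key=cv2.contourArea); q=cv2.minAreaRect(c0)[0]
    a.append(c); b.append(fray(s,*q,.0918)*1e3)
a=np.array(a,float);b=np.array(b);c=b.mean(0);d=b-c
yaw=np.arctan2((a[:,0]*d[:,1]-a[:,1]*d[:,0]).sum(),(a*d).sum()); M=np.array([[np.cos(yaw),-np.sin(yaw)],[np.sin(yaw),np.cos(yaw)]])
print('tier',c,np.degrees(yaw),(d-a@M.T).round(1).tolist(), np.linalg.norm(d,axis=1))
m=np.zeros(g.shape,np.uint8); m[70:200,248:280]=1; m&=dark
q=np.array([fray(s,*p[0],.156)*1e3 for p in max(cv2.findContours(m,0,2)[0],key=cv2.contourArea)],np.float32)
print('handle',cv2.minAreaRect(q))
x,y=c/1e3; Y=np.degrees(yaw)+90
print(go(x,y,.20,Y)); print(go(x,y,.153,Y))
E
python3 tr.py
```

```text
tier [ 518.55596686 -201.74004932] 19.26455903443238 [[-0.0, -0.0], [-0.1, -0.1], [-0.1, -0.1], [0.1, 0.2]] [90.89360282 90.83793109 90.91777078 90.67793442]
handle ((518.1807861328125, -200.92132568359375), (12.461433410644531, 91.71595764160156), 19.41090202331543)
[array([47.2,  5.3, 70.7]), array([-0.1, -0.1,  0.3])]
[array([ 47.1,   5.3, 117.7]), array([-0.1, -0.1,  0.3])]
```

move_arm --pt "0 0 0.2 20 3 20 0.35" --pt "0 0 0.2 47 5.3 40 0.35" --pt "0 0 0.2 47 5.3 70 0.35" --pt "0 0 0.2 47 5.3 95 0.35" --pt "0 0 0.2 47 5.3 105 0.35" --pt "0 0 0.2 47 5.3 105 0.35" --pt "0 0 0.2 47 5.3 105 0.35" --squeeze 70

```text
t: 17.12
tcp_pos: [0.5195, -0.2032, 0.1666]
tool_rot: [0.578, 0.816, 0.0, -0.0]
force: [0.3, -0.5, 0.5]
finger_gap: 0.649
gripper_force: 0.0
```

```bash
python3 -c "
from h import *
s=readout.sense();print(s['tcp_pos'],s['force']);print(go(.5186,-.2017,.156,109.26))"
```

```text
[ 0.51949889 -0.20319391  0.16655763] [ 0.29222588 -0.49454144  0.47053414]
[array([ 1.7, -0.4, 10.6]), array([-0. , -0. ,  0.1])]
```

move_arm --pt "0 0 0.1 1.5 -0.4 8 0.35" --pt "0 0 0.1 1.5 -0.4 10 0.35" --pt "0 0 0.1 1.5 -0.4 10 0.5" --pt "0 0 0.1 1.5 -0.4 10 0.65" --pt "0 0 0.1 1.5 -0.4 10 0.75" --pt "0 0 0.1 1.5 -0.4 10 0.85" --pt "0 0 0.1 1.5 -0.4 10 0.95" --pt "0 0 0.1 1.5 -0.4 10 0.95" --pt "0 0 0.1 1.5 -0.4 10 0.95" --pt "0 0 0.1 1.5 -0.4 10 0.95"

```text
t: 17.95
tcp_pos: [0.519, -0.2026, 0.1567]
tool_rot: [0.579, 0.815, 0.0, 0.001]
force: [2.0, 1.0, 2.2]
finger_gap: 0.152
gripper_force: 69.4
```

```bash
python3 -c "
from h import *
s=readout.sense();print(s['tcp_pos'],s['force'],s['ft_torque']);print(go(.5186,-.2017,.156,109.26))"
```

```text
[ 0.5189715  -0.20259411  0.15668486] [1.9841042  0.98334693 2.19977656] [ 0.05702221 -0.10659178 -0.10112264]
[array([ 1. , -0.1,  0.7]), array([ 0.1,  0.1, -0.1])]
```

move_arm --pt "0 0 0 0 0 -8 0.95" --pt "0 0 0 0 0 -25 0.95" --pt "0 0 0 0 0 -50 0.95" --pt "0 0 0 0 0 -80 0.95" --pt "0 0 0 0 0 -105 0.95" --pt "0 0 0 0 0 -120 0.95" --pt "0 0 0 0 0 -120 0.95" --pt "0 0 0 0 0 -120 0.95" --pt "0 0 0 0 0 -120 0.95"

```text
t: 18.7
tcp_pos: [0.5168, -0.2015, 0.2745]
tool_rot: [0.579, 0.815, -0.0, -0.002]
force: [-1.0, 0.5, -4.6]
finger_gap: 0.149
gripper_force: 68.5
```

```bash
python3 -c "
from h import *
s=readout.sense();print(s['tcp_pos'],s['tool_rot'],s['force'],s['ft_torque'],s['finger_gap'])
s=snap('wrist');save('w7.png',s['img'],1.5);np.save('w7.npy',s,allow_pickle=True)
s=snap('scene');np.save('s7.npy',s,allow_pickle=True)
print(go(.5231,.1776,.277,79.48))"
```

```text
[ 0.51683549 -0.20147733  0.27449364] [ 5.79374140e-01  8.15058474e-01 -2.13710119e-04 -2.29017800e-03] [-0.98492743  0.51901324 -4.59100826] [0.02628802 0.04841604 0.01282968] 0.14867903737670324
[array([356.1, 130.3,  -1.9]), array([-0.2, -0.2, 29.7])]
```

View pics/w7.png

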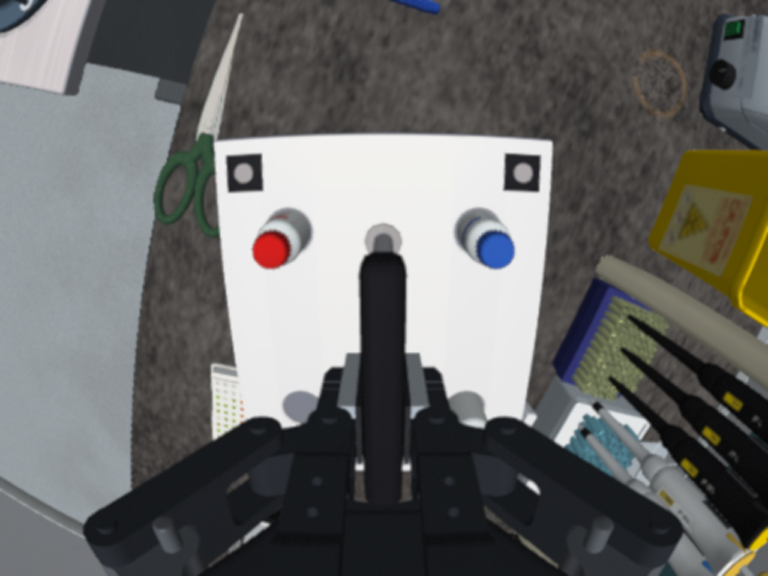

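The tier is held level. Far post marks are at (244,173) and (522,173). I compute the tier's place in the tool frame from them, using the 116 mm spacing as a height check.

```bash
cat > tt.py <<'E'
from h import *
def tier_in_tool(s,pose,pix=((244,173),(522,173)),zl=(.20,.206,.212)):
    g=cv2.cvtColor(s['img'],cv2.COLOR_RGB2GRAY); q=[]
    for u,v in pix:
        u,v=int(u/1.5),int(v/1.5); m=np.zeros(g.shape,np.uint8); m[v-15:v+16,u-15:u+16]=1; m&=(g<110)
        q.append(cv2.minAreaRect(max(cv2.findContours(m,0,2)[0],key=cv2.contourArea))[0])
    for z in zl:
        A,B=[fray(s,*p,z)*1e3 for p in q]; e=(B-A)/np.linalg.norm(B-A); n=np.array([-e[1],e[0]])
        c=(A+B)/2-70*n; r=R.from_quat(pose['tool_rot']); p=pose['tcp_pos']*1e3
        t=r.inv().apply([c[0]-p[0],c[1]-p[1],0]); yaw=np.degrees(np.arctan2(e[1],e[0])); tx=r.apply([1,0,0])
        print(z,np.linalg.norm(B-A).round(1),'c',c.round(1),'yaw',yaw.round(2),'in tool',t[:2].round(2),'tool yaw-90',np.degrees(np.arctan2(tx[1],tx[0])).round(2)-90)
if __name__=='__main__':
    st=readout.sense(); tier_in_tool(np.load('w7.npy',allow_pickle=True).item(),dict(tcp_pos=np.array([.51683549,-.20147733,.27449364]),tool_rot=[.57937414,.81505847,-.00021371,-.0022901]))
    print(st['tcp_pos'])
E
python3 tt.py
```

```text
0.2 122.1 c [ 515.7 -201.3] yaw 19.18 in tool [ 0.54 -1.03] tool yaw-90 19.189999999999998
0.206 118.3 c [ 515.6 -201. ] yaw 19.18 in tool [ 0.88 -1.02] tool yaw-90 19.189999999999998
0.212 114.5 c [ 515.5 -200.7] yaw 19.18 in tool [ 1.22 -1.  ] tool yaw-90 19.189999999999998
[ 0.51703146 -0.20158926  0.27415528]
```

move_arm --pt "0 0 1 10 4 -2 0.95" --pt "0 0 3 30 11 -4 0.95" --pt "0 0 6 60 22 -4 0.95" --pt "0 0 9 95 35 -4 0.95" --pt "0 0 12 130 48 -4 0.95" --pt "0 0 15 165 61 -4 0.95" --pt "0 0 18 200 74 -4 0.95" --pt "0 0 21 235 87 -4 0.95" --pt "0 0 24 270 99 -4 0.95" --pt "0 0 27 300 110 -4 0.95" --pt "0 0 29 330 121 -4 0.95" --pt "0 0 29.7 346 127 -4 0.95"

```text
t: 19.8
tcp_pos: [0.5233, 0.1696, 0.2787]
tool_rot: [0.769, 0.64, -0.001, -0.002]
force: [0.5, -0.8, -4.8]
finger_gap: 0.152
gripper_force: 68.5
```

move_arm --pt "0 0 0 0 0 0 0.95" --pt "0 0 0 0 0 0 0.95" --pt "0 0 0 0 0 0 0.95" --pt "0 0 0 0 0 0 0.95"

```text
t: 20.13
tcp_pos: [0.5243, 0.1652, 0.2795]
tool_rot: [0.769, 0.639, -0.001, -0.0]
force: [0.2, -0.1, -4.3]
finger_gap: 0.147
gripper_force: 68.5
```

```bash
python3 -c "
from h import *
import tt
s=readout.sense();print(s['tcp_pos'],s['tool_rot'],s['force']);p=s
s=snap('wrist'); tt.tier_in_tool(s,p,zl=(.208,.212,.216));print(go(.5234,.1765,.275,79.48))"
```

```text
[0.52434556 0.16519767 0.27951401] [ 7.69252046e-01  6.38944835e-01 -8.37251840e-04 -2.94555116e-04] [ 0.17462341 -0.14842955 -4.25767835]
0.208 120.1 c [523.6 165.3] yaw -10.59 in tool [-0.01 -0.72] tool yaw-90 -10.569999999999993
0.212 117.5 c [523.7 165.6] yaw -10.59 in tool [ 0.24 -0.71] tool yaw-90 -10.569999999999993
0.216 115.0 c [523.7 165.8] yaw -10.59 in tool [ 0.48 -0.71] tool yaw-90 -10.569999999999993
[array([11. , -3.2,  4.8]), array([-0.1,  0. , -0.1])]
```

move_arm --pt "0 0 -0.1 5 -1.5 0 0.95" --pt "0 0 -0.1 11.2 -2.8 0 0.95" --pt "0 0 -0.1 11.2 -2.8 10 0.95" --pt "0 0 -0.1 11.2 -2.8 30 0.95" --pt "0 0 -0.1 11.2 -2.8 50 0.95" --pt "0 0 -0.1 11.2 -2.8 68 0.95" --pt "0 0 -0.1 11.2 -2.8 75 0.95" --pt "0 0 -0.1 11.2 -2.8 75 0.95" --pt "0 0 -0.1 11.2 -2.8 75 0.95" --pt "0 0 -0.1 11.2 -2.8 75 0.95"

```text
t: 21.02
tcp_pos: [0.5248, 0.1779, 0.2062]
tool_rot: [0.768, 0.64, 0.001, 0.001]
force: [0.2, 0.0, -3.4]
finger_gap: 0.149
gripper_force: 68.6
```

```bash
python3 -c "
from h import *
import tt
s=readout.sense();print(s['tcp_pos'],s['tool_rot'],s['force']);p=s
s=snap('wrist'); tt.tier_in_tool(s,p,zl=(.134,.138,.142));print(go(.52365,.17675,.192,79.48))
s=snap('scene');save('s8.png',s['img'][150:310,150:310],4)"
```

```text
[0.5248354  0.17787183 0.20615074] [7.68350975e-01 6.40027654e-01 9.91524475e-04 6.31744481e-04] [ 0.19340947  0.00742752 -3.38785873]
0.134 120.6 c [524.5 178. ] yaw -10.45 in tool [ 0.08 -0.38] tool yaw-90 -10.409999999999997
0.138 118.0 c [524.5 178.3] yaw -10.45 in tool [ 0.32 -0.39] tool yaw-90 -10.409999999999997
0.142 115.5 c [524.5 178.5] yaw -10.45 in tool [ 0.56 -0.4 ] tool yaw-90 -10.409999999999997
[array([-1.3, -1.1, 14.4]), array([ 0.2, -0. ,  0.1])]
```

View pics/s8.png

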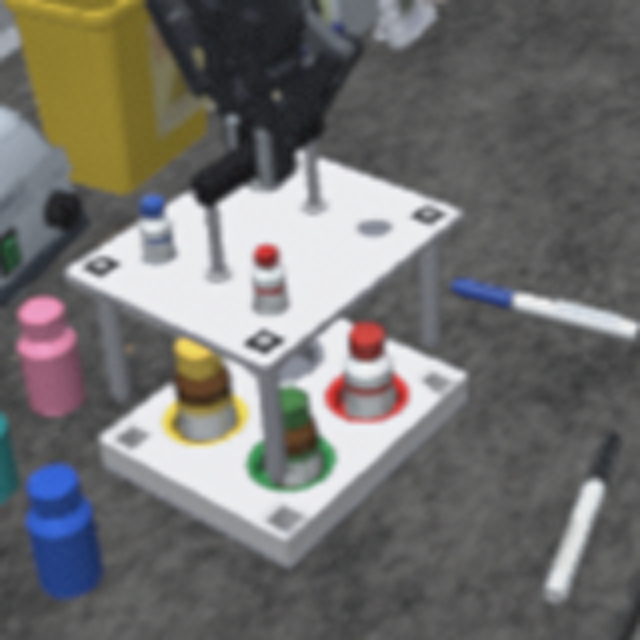

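The scene crop shows all four posts above their corners and the vials under the deck. I correct by about -1 mm in each axis and lower slowly.

move_arm --pt "0 0 0.1 -1.1 -1.2 3 0.95" --pt "0 0 0.1 -1.1 -1.2 8 0.95" --pt "0 0 0.1 -1.1 -1.2 14 0.95" --pt "0 0 0.1 -1.1 -1.2 18 0.95" --pt "0 0 0.1 -1.1 -1.2 20 0.95" --pt "0 0 0.1 -1.1 -1.2 20 0.95" --pt "0 0 0.1 -1.1 -1.2 20 0.95"

```text
t: 21.7
tcp_pos: [0.5225, 0.1769, 0.1849]
tool_rot: [0.769, 0.639, -0.0, -0.0]
force: [0.4, -0.5, -3.9]
finger_gap: 0.147
gripper_force: 68.5
```

```bash
python3 -c "
from h import *
import tt
s=readout.sense();print(s['tcp_pos'],s['tool_rot'],s['force'],s['ft_torque']);p=s
s=snap('wrist'); tt.tier_in_tool(s,p,zl=(.116,.12,.124));print(go(.52365,.17675,.186,79.48))"
```

```text
[0.52246283 0.1768539  0.18492486] [ 7.68933635e-01  6.39328547e-01 -2.26208482e-04 -1.50811541e-04] [ 0.39450156 -0.46891523 -3.86645561] [-0.03185502  0.02459704  0.02884855]
0.116 118.5 c [521.9 177.2] yaw -10.54 in tool [ 0.22 -0.62] tool yaw-90 -10.519999999999996
0.12 115.9 c [521.9 177.4] yaw -10.54 in tool [ 0.46 -0.62] tool yaw-90 -10.519999999999996
0.124 113.4 c [522.  177.7] yaw -10.54 in tool [ 0.7  -0.62] tool yaw-90 -10.519999999999996
[array([ 0.1,  1. , -0.8]), array([ 0., -0.,  0.])]
```

move_arm --pt "0 0 0 0.3 0.8 1 0.95" --pt "0 0 0 0.3 0.8 3 0.95" --pt "0 0 0 0.3 0.8 5 0.95" --pt "0 0 0 0.3 0.8 7 0.95" --pt "0 0 0 0.3 0.8 7 0.95" --pt "0 0 0 0.3 0.8 7 0.95"

```text
t: 22.25
tcp_pos: [0.5232, 0.177, 0.178]
tool_rot: [0.769, 0.639, -0.0, -0.0]
force: [-0.6, 0.6, -4.1]
finger_gap: 0.15
gripper_force: 68.5
```

move_arm --pt "0 0 0 0 0 2 0.95" --pt "0 0 0 0 0 4 0.95" --pt "0 0 0 0 0 6 0.95" --pt "0 0 0 0 0 8 0.95" --pt "0 0 0 0 0 10 0.95" --pt "0 0 0 0 0 10 0.95" --pt "0 0 0 0 0 10 0.95"

```text
t: 22.83
tcp_pos: [0.5232, 0.177, 0.168]
tool_rot: [0.769, 0.639, -0.0, -0.0]
force: [0.2, 0.0, -3.7]
finger_gap: 0.15
gripper_force: 68.5
```

move_arm --pt "0 0 0 0 0 1 0.95" --pt "0 0 0 0 0 2 0.95" --pt "0 0 0 0 0 3 0.95" --pt "0 0 0 0 0 4 0.95" --pt "0 0 0 0 0 4.5 0.95" --pt "0 0 0 0 0 4.5 0.95" --pt "0 0 0 0 0 4.5 0.95"

```text
t: 23.42
tcp_pos: [0.5233, 0.177, 0.1637]
tool_rot: [0.769, 0.639, -0.0, -0.0]
force: [1.5, 0.1, -4.1]
finger_gap: 0.148
gripper_force: 68.5
```

move_arm --pt "0 0 0 0 0 0.5 0.95" --pt "0 0 0 0 0 1 0.95" --pt "0 0 0 0 0 1.5 0.95" --pt "0 0 0 0 0 2 0.95" --pt "0 0 0 0 0 2 0.95" --pt "0 0 0 0 0 2 0.95"

```text
t: 23.92
tcp_pos: [0.5239, 0.177, 0.1626]
tool_rot: [0.769, 0.639, 0.001, 0.0]
force: [-0.9, -0.5, 4.6]
finger_gap: 0.149
gripper_force: 69.8
```

Contact came at TCP 0.1626, the expected home height. Release and back away.

move_arm --pt "0 0 0 0 0 0 0.8" --pt "0 0 0 0 0 0 0.65" --pt "0 0 0 0 0 0 0.5" --pt "0 0 0 0 0 0 0.35" --pt "0 0 0 0 0 0 0.35" --pt "0 0 0 0 0 -20 0.35" --pt "0 0 0 0 0 -50 0.35" --pt "0 0 0 0 0 -90 0.35" --pt "0 0 0 -40 0 -120 0.35" --pt "0 0 0 -80 0 -120 0.35" --pt "0 0 0 -80 0 -120 0.35" --pt "0 0 0 -80 0 -120 0.35"

```text
t: 24.92
tcp_pos: [0.5086, 0.0965, 0.2824]
tool_rot: [0.77, 0.638, 0.0, 0.0]
force: [0.6, 0.6, -1.3]
finger_gap: 0.646
gripper_force: 0.0
```

```bash
python3 -c "
from h import *
s=readout.sense();print(s['tcp_pos'],s['force'],s['finger_gap'],s['t'])
s=snap('scene');save('s9.png',s['img'][150:310,150:310],4)
t=snap('wrist'); P=cloud(snap('top'));
g=cv2.cvtColor(t['img'],cv2.COLOR_RGB2GRAY);save('w9.png',t['img'],1.5)
Ps=cloud(s); k=(Ps[...,2]>.08)&(Ps[...,2]<.115)&(abs(Ps[...,0]-.523)<.1)&(abs(Ps[...,1]-.177)<.1)&(s['img'].min(-1)>170)
q=Ps[k]; A=np.c_[q[:,:2]-[.523,.177],np.ones(len(q))]; r=np.linalg.lstsq(A,q[:,2],rcond=None)[0]; print('deck plane',r,len(q))"
```

```text
[0.50858296 0.09654305 0.28239959] [ 0.55928545  0.59615449 -1.2661061 ] 0.6463017045281515 24.9167
deck plane [0.00017363 0.00035503 0.09778   ] 2141
```

View pics/s9.png

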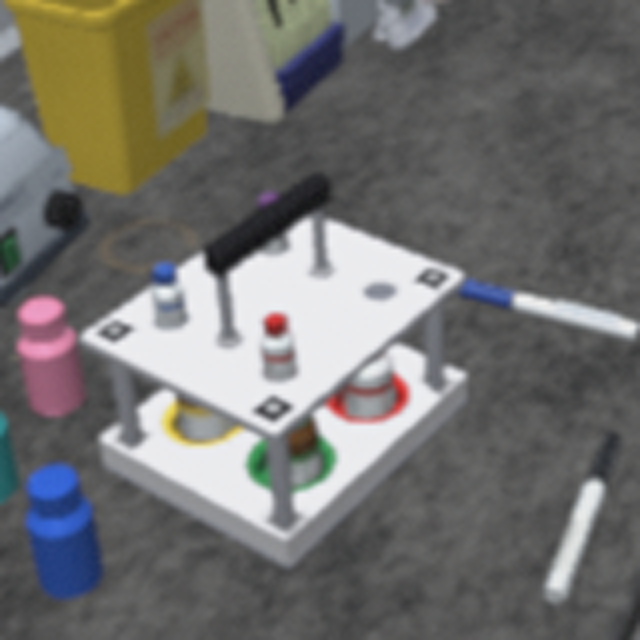

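View pics/w9.png

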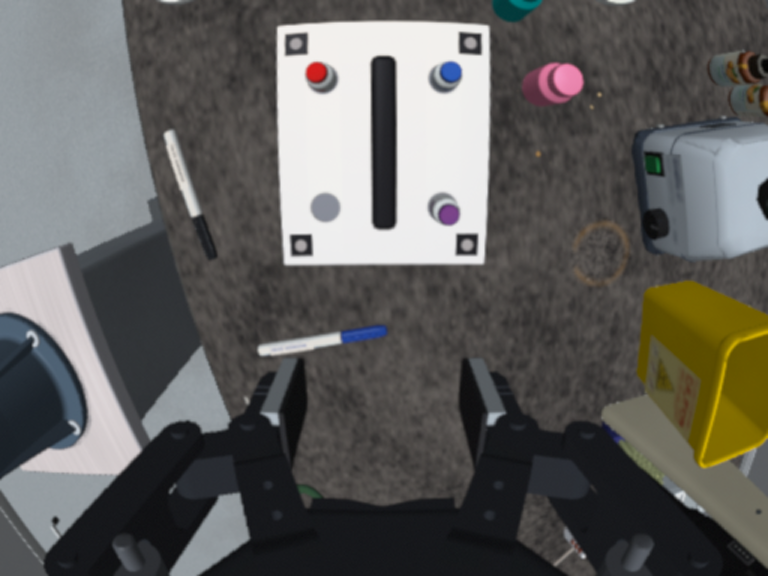

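The scene crop shows the four posts in the corner sockets, (135,440), (285,520) and (435,385) visible. Deck is level at z = 0.0978, against 0.0916 on the bench, so it sits 6 mm up and is fully home. The wrist view shows the deck square at (384,145), with the gripper clear of everything.

```bash
python3 -c "
from station import order
print(order.sign_off())"
```

```text
the job is handed in; nothing more can be done
None
```

The job is handed in at about 25 s on the robot's clock: all three vials stand in their matching wells, the spare well is empty, and the upper tier is seated level and fully home on the rack; the assay plate was never touched.

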